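# Seat the weighing plate on the kitchen scale

### The job

Put the round steel weighing plate back on the white kitchen scale, with its blue pointer towards the scale's display, so that its three grooved feet sit on the three steel balls. Press it down as far as needed for the spring catch to take hold and pull it fully home, level, and let go of it. Leave the little sugar-bowl lid and the spotted mug where they are.

Things in the scene. Friction and masses are not known exactly. Their poses are not given: they have to be found in the camera images.
- weigh_plate: Loose steel disc, 156 mm wide, 4 mm thick, 0.3-0.5 kg, on 3 grey V-grooved feet 55 mm from its axis at 0, 120, 240 deg from +x (grooves radial, 22 mm wide). Origin on the axis at the feet's bottoms; z up. Disc top 25 mm up; on it a central upright wooden grip bar, 14 mm thick along x, 56 long along y, top 59 mm up. Blue pointer on the rim at -x. Brass stud under the centre.
- scale: White fixed scale, 184 mm wide; black display on a tongue at -x. Origin: centre of underside; z up. Slippery 18 mm steel balls 55 mm from the axis at 0, 120, 240 deg from +x, tops 33 mm up. Central roller catch: stud meets it 4 mm above home, needs up to 15 N down, pulls in over the last 2 mm. Home: plate origin 25.7 mm above scale origin, same axis and x direction. Captures about 6 mm, 8 deg.
- lid: White sugar-bowl lid, 78 mm across, 28 mm tall with a red knob, lying on the worktop between plate and scale: a bystander. Origin at the centre of its underside.
- mug: White mug with blue spots, 92 x 127 x 93 mm, standing to the left of the work: a bystander. Origin at the centre of its underside.

How it is judged:
By the outcome, as a careful person would: the job done as asked, in the order asked, and still so for the second after the job is handed in, with the robot touching nothing.
It also fails if it takes over 40 s, if anything falls off the work surface, if the arm or the gripper's body presses on something with over 40 N, if the wrist force passes 120 N, or if a joint passes its speed limit or range.

### The arm

A 6-joint arm with a two-finger parallel gripper is mounted at the origin on a cart in front of the work surface, level with it; the furniture and walls round the work are solid. World frame = base frame: x ahead of the robot, y to its left, z up, the work surface at z = 0. Lengths are in mm, angles in rad, forces in N, time in s.
With the tool pointing down it reaches from about 350 to 850 mm from the base axis. Payload 8.1 kg.
Tool frame: the origin (TCP) lies at the very end of the fingers, on their centre line; the grasp point (between the pads) lies 19 mm behind it; z points along the fingers, y is the line along which they close (so a half turn about z gives the same grasp; the last joint's range is limited). The gripper opens to 93 mm and grips with 3 to 60 N. Pads are 15 mm wide; open, the fingers measure 128 mm over their backs; the gripper's body (75 mm by 188 mm) begins 65 mm behind the grasp point.
Start: joints at [-1.283, 0.13, 1.488, -0, 1.523, -0.085], TCP at [218.555, -558.784, 218.635] pointing down, gripper open.
Joint ranges: [-2.96, 2.96], [-0.89, 2.26], [0.02, 2.5], [-1.34, 4.48], [0, 2.73], [-2.66, 2.66]. Speed limits (rad/s): [2.39, 2.39, 2.79, 3.14, 3.14, 3.14].

### API

Orientations are given as [roll, pitch, yaw] about the fixed x, y, z axes, in that order (R = Rz(yaw) Ry(pitch) Rx(roll)).
In Python, from cell import sensors, cams, sign_off gives the robot as it stands.
- The arm moves only by the tool carry_out, never from a script. Its argument "steps" is a list of rows, each a list of 7 numbers: the shift along the tool's x, y, z each as a share of 0.6 m, from -1 to 1, then the turn, a rotation vector about the tool's x, y, z each as a share of pi rad, from -1 to 1, then the gripper command: -1 is shut, 1 is fully open, values between are in proportion. In form: [[dx, dy, dz, rx, ry, rz, jaw], ...]. A call has exactly 10 rows; each row shifts and turns the commanded pose from where the row before left it, along the tool's axes as they then stand; what a row does not reach is not made up. A row lasts 1/12 s, in which the tool goes at most 41.7 mm and 7.16 degrees, less where a joint would pass 70% of its speed; a pose out of reach is approached as far as the arm can. A call with a number of a shift or a turn outside -1 to 1 is refused whole. A call with a gripper value outside its range is refused whole. The fingers move at their own pace and stop on an object; the grip force is fixed at half the most. Time passes only in rows, so rows that do not move let the fingers close, or fill a call up. It gives the time, the measured TCP pose, the force, the opening and the grip force at its end, in the units of the state.
- sensors.get_obs(): the state, without advancing time (a new reading comes with each control period).
- cams.capture(name): name is "side" or "top" or "wrist"; returns the picture (420x560x3 uint8, blue, green, red); there is no depth.
- cams.camera_info(name): a dict with "fov_y" (degrees; the focal length in pixels is half the picture's height over the tangent of half this angle, whatever the lens; pixels are square), "cx", "cy" (the principal point, pixels), "D" ([k1, k2, p1, p2, k3] as OpenCV has them; the pictures are not rectified), "rvec" (rotation vector, rad) and "tvec" (3), from world to camera coordinates, as OpenCV has them; the wrist camera has in their place "mount" (4x4, takes a point from camera to tool coordinates, whose origin is the TCP and whose axes are the flange's). Camera axes: x right, y down, z forward; pixel columns grow to the right and rows downward; lengths in mm; the calibration is good to about 2 mm. A picture is of the moment at which its call begins: read the wrist's pose just before it. camera_info takes no time and is no camera call.
- sign_off(): hands the job in; it is judged then, once.
The state is a dict: "t": time; "q": joint angles; "qvel": joint speeds; "joint_efforts": joint torques, N m; "tcp_pos": TCP position; "tcp_rot": TCP orientation; "wrist_force": force on the tool from outside, world axes, zero at the start; "ft_torque": the same for the moment, N m; "finger_gap": finger opening in mm; "gripper_force": force on a finger pad.
Only numpy, scipy, OpenCV 4.12 (cv2) and the standard library are available. Lean on these libraries where they do the work, as an engineer would, in place of code of your own. Each camera call takes 0.05 s, during which the arm holds its last target. There are 200 camera calls.

## Working session

There is one attempt and no reset: what is moved stays moved. The work goes in short steps, Python scripts to look and compute and a tool call to move; the robot and the scene stay as the last step left them, time stands still between calls to the robot, and variables do not carry over. Pictures are saved under pics/ and viewed, at most 10 in all, crops included, and the job is handed in when it is done.

Besides the shell and the picture viewer there is one more tool, called after "Emit:" as name([rows], argument=value, ...), one row to a line, values as JSON. carry_out: Moves the arm, as the interface text tells. Its arguments: {"type":"object","properties":{"steps":{"type":"array"}},"required":["steps"]}

```bash
ls; mkdir -p pics
python3 - <<'E'
from cell import sensors, cams
import cv2
o=sensors.get_obs(); print(o)
for n in("side","top","wrist"):
    print(n,cams.camera_info(n))
for n in("side","top"):
    cv2.imwrite(f"pics/{n}0.png",cams.capture(n))
E
```

```text
pics
{'t': 0.0, 'q': array([-1.28340002e+00,  1.31138331e-01,  1.48926102e+00,  9.02000052e-06,
        1.52298575e+00, -8.54309806e-02]), 'qvel': array([-1.10118030e-03, -9.70298361e-04, -6.20050971e-04, -1.87654448e-03,
       -3.46784387e-05, -1.39199116e-04]), 'joint_efforts': array([ 2.08806217e-03, -5.59853625e+01, -4.91752732e+01,  7.70038459e-02,
        3.56747839e-02, -1.77920301e-04]), 'tcp_pos': array([ 218.39841819, -558.24284461,  217.61110471]), 'tcp_rot': array([-3.13980751e+00, -1.61920741e-04,  3.72826700e-01]), 'wrist_force': array([1.4956049 , 0.42246934, 0.59702675]), 'ft_torque': array([ 0.05210409, -0.03196562,  0.07121479]), 'gripper_force': 0.0, 'finger_gap': 92.68225191688066}
side {'fov_y': 55.67212610207211, 'cx': 277.17012774532674, 'cy': 207.88264968458094, 'D': array([0.01450636, 0.        , 0.        , 0.        , 0.        ]), 'rvec': array([ 0.50821824, -2.31146292,  1.63243048]), 'tvec': array([399.42805313,  88.94971762, 924.42918534])}
top {'fov_y': 52.306215907108616, 'cx': 277.99689923224, 'cy': 204.5536390658331, 'D': array([-0.03669737,  0.        ,  0.        ,  0.        ,  0.        ]), 'rvec': array([ 2.16176456, -2.21818693,  0.0536638 ]), 'tvec': array([  81.13592447,  432.84509068, 1066.38408091])}
wrist {'fov_y': 71.58795122050992, 'cx': 277.11075827220253, 'cy': 209.5578912644275, 'D': array([-0.02760404,  0.        ,  0.        ,  0.        ,  0.        ]), 'mount': array([[-4.99396810e-04, -9.57669537e-01, -2.87869430e-01,
         7.99350278e+01],
       [ 9.99999866e-01, -4.38946042e-04, -2.74539363e-04,
         4.79566834e-01],
       [ 1.36558838e-04, -2.87869529e-01,  9.57669628e-01,
        -1.65554392e+02],
       [ 0.00000000e+00,  0.00000000e+00,  0.00000000e+00,
         1.00000000e+00]])}
```

View pics/top0.png

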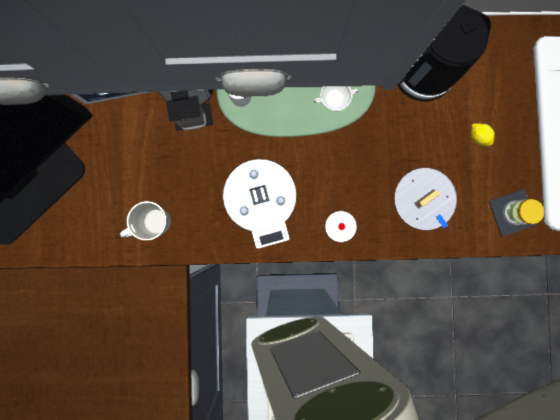

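View pics/side0.png

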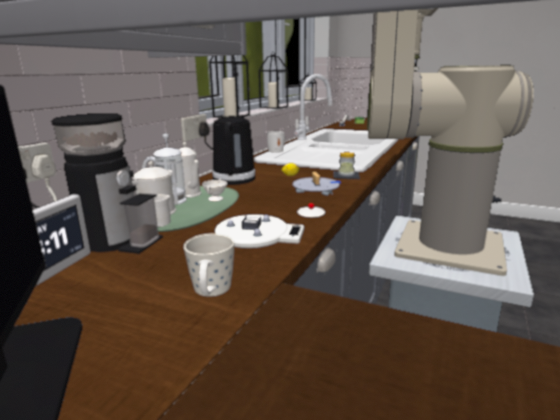

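Top view: scale centre ≈(260,195), its balls at (253,174), (281,200), (243,211), display at (270,238). The plate is at ≈(426,198), with its grip bar at (427,198) and blue pointer at (442,222). The lid is at (341,226).

```bash
cat > h.py <<'E'
from cell import sensors, cams
import cv2, numpy as np
from scipy.spatial.transform import Rotation as R
def pose():
    o=sensors.get_obs(); return R.from_euler('xyz',o['tcp_rot']).as_matrix(), np.array(o['tcp_pos'])
def cam(n):
    i=cams.camera_info(n); f=210/np.tan(np.radians(i['fov_y']/2))
    K=np.array([[f,0,i['cx']],[0,f,i['cy']],[0,0,1]])
    if n=='wrist':
        Rt,p=pose(); M=i['mount']; Rc=Rt@M[:3,:3]; c=Rt@M[:3,3]+p
    else:
        Rc=cv2.Rodrigues(i['rvec'])[0].T; c=-Rc@i['tvec']
    return K,i['D'],Rc,c
def pix2w(C,uv,z):
    K,D,Rc,c=C
    n=cv2.undistortPoints(np.float64(uv).reshape(-1,1,2),K,D)[:,0]
    d=np.c_[n,np.ones(len(n))]@Rc.T
    return c+d*((np.reshape(z,(-1,1))-c[2])/d[:,2:])
def w2pix(C,P):
    K,D,Rc,c=C
    return cv2.projectPoints(np.float64(P).reshape(-1,3),cv2.Rodrigues(Rc.T)[0],-Rc.T@c,K,D)[0][:,0]
E
python3 - <<'E'
from h import *
C=cam('top'); np.set_printoptions(precision=1,suppress=True)
im=cv2.imread('pics/top0.png'); g=cv2.cvtColor(im,cv2.COLOR_BGR2HSV)
def cent(m,x0,x1,y0,y1):
    m2=np.zeros_like(m); m2[y0:y1,x0:x1]=m[y0:y1,x0:x1]; ys,xs=np.nonzero(m2); return np.c_[xs,ys].astype(float)
blue=cent(cv2.inRange(g,(100,150,80),(130,255,255)),385,470,155,245)
pb=pix2w(C,blue.mean(0),23); print('pointer',blue.mean(0),pb)
wood=cent(cv2.inRange(g,(10,60,130),(30,255,255)),405,450,180,215)
print('grip',len(wood),wood.mean(0),cv2.minAreaRect(wood.astype(np.float32)),pix2w(C,wood.mean(0),55))
def ell(m,z,name):
    c,_=cv2.findContours(m,cv2.RETR_EXTERNAL,cv2.CHAIN_APPROX_NONE); k=max(c,key=cv2.contourArea)
    (h)=cv2.convexHull(k)[:,0]; P=pix2w(C,h,z)[:,:2]
    return P
dm=np.zeros(im.shape[:2],np.uint8); dm[160:240,385:465]=cv2.inRange(g,(0,0,110),(180,70,255))[160:240,385:465]
P=ell(dm,25,'plate'); (c,r)=cv2.minEnclosingCircle(P.astype(np.float32)); print('plate',c,r)
balls=pix2w(C,[(253.5,174),(281,200.5),(243.5,211)],27)
print('balls',balls, 'c',balls.mean(0)[:2]); 
for b in balls-balls.mean(0): print(np.degrees(np.arctan2(b[1],b[0])),np.hypot(b[0],b[1]))
print('display',pix2w(C,(270.5,238.5),25),'lid',pix2w(C,(341,226.5),28))
d=pb[0,:2]-c; print('plate -x dir',np.degrees(np.arctan2(d[1],d[0])))
z=cv2.resize(im[150:260,200:480],None,fx=2.8,fy=2.8,interpolation=cv2.INTER_CUBIC); cv2.imwrite('pics/z.png',z)
E
```

```text
pointer [441.8 221. ] [[ 382.5 -338.2   23. ]]
grip 134 [429.1 197.4] ((429.08001708984375, 197.44000244140625), (6.0, 22.399999618530273), 53.13010025024414) [[ 440.2 -297.7   55. ]]
plate (439.8849792480469, -298.69384765625) 78.90987396240234
balls [[512.  129.1  27. ]
 [443.9  62.1  27. ]
 [420.1 156.1  27. ]] c [458.7 115.8]
14.047118504023326 54.98391790597961
-105.42688475081518 55.64448365165264
133.72380886248206 55.75630784867144
display [[350.2  90.6  25. ]] lid [[375.4 -84.8  28. ]]
plate -x dir -145.4819242815015
```

View pics/z.png

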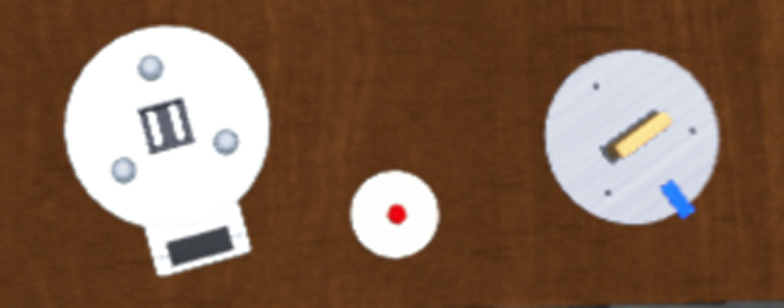

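Scale centre is ≈(459,116) with yaw 14°. Plate centre is ≈(440,-298.5) with yaw 34.5°. I'll move above the plate and turn the tool to yaw 124.5°, which keeps the last joint in range at the scale too.

Emit:
carry_out([
  [0.0502,-0.0269,0.0067,0,0,0,1],
  [0.0502,-0.0269,0.0067,0,0,0,1],
  [0.0502,-0.0269,0.0067,0,0,0,1],
  [0.0502,-0.0269,0.0067,0,0,0,1],
  [0.0502,-0.0269,0.0067,0,0,0,1],
  [0.0502,-0.0269,0.0067,0,0,0,1],
  [0.0502,-0.0269,0.0067,0,0,0,1],
  [0.0502,-0.0269,0.0067,0,0,0,1],
  [0.0502,-0.0269,0.0067,0,0,0,1],
  [0.0502,-0.0269,0.0067,0,0,0,1],
])

```text
t: 0.93
tcp_pos: [440.9, -297.1, 177.9]
tcp_rot: [-3.141, 0.0, 0.373]
wrist_force: [-0.2, -0.2, -0.2]
finger_gap: 92.7
gripper_force: 0.0
```

Emit:
carry_out([
  [0,0,0,0,0,-0.036,1],
  [0,0,0,0,0,-0.036,1],
  [0,0,0,0,0,-0.036,1],
  [0,0,0,0,0,-0.036,1],
  [0,0,0,0,0,-0.036,1],
  [0,0,0,0,0,-0.036,1],
  [0,0,0,0,0,-0.036,1],
  [0,0,0,0,0,-0.036,1],
  [0,0,0,0,0,-0.036,1],
  [0,0,0,0,0,-0.036,1],
])

```text
t: 1.77
tcp_pos: [440.0, -298.5, 177.9]
tcp_rot: [-3.141, -0.001, 1.509]
wrist_force: [0.2, 0.1, 0.2]
finger_gap: 93.0
gripper_force: 0.0
```

Emit:
carry_out([
  [0,0,0,0,0,-0.036,1],
  [0,0,0,0,0,-0.036,1],
  [0,0,0,0,0,-0.036,1],
  [0,0,0,0,0,-0.036,1],
  [0,0,0,0,0,-0.036,1],
  [0,0,0,0,0,-0.0328,1],
  [0,0,0,0,0,0,1],
  [0,0,0,0,0,0,1],
  [0,0,0,0,0,0,1],
  [0,0,0,0,0,0,1],
])

```text
t: 2.6
tcp_pos: [440.2, -298.7, 178.3]
tcp_rot: [-3.142, -0.0, 2.17]
wrist_force: [0.2, 0.3, 0.1]
finger_gap: 92.6
gripper_force: 0.0
```

Run:
```python
from h import *
o=sensors.get_obs(); print(o['t'],o['tcp_pos'],np.degrees(o['tcp_rot']),o['q'])
C=cam('wrist'); im=cams.capture('wrist'); 
np.savez('C1.npz',*[np.asarray(x) for x in C]); cv2.imwrite('pics/w1.png',im)
print(w2pix(C,[[440,-298.5,25],[440,-298.5,59],[382,-338,23]]))
```

```text
2.6 [ 440.21094244 -298.69917578  178.30349228] [-1.79996933e+02 -1.48459968e-02  1.24320800e+02] [-6.92582142e-01 -3.11956317e-02  1.72910842e+00  2.01169985e-05
  1.44394370e+00 -1.29159566e+00]
[[277.54967077 195.93204871]
 [277.57219313 204.02806475]
 [215.73540902 195.47359282]]
```

View pics/w1.png

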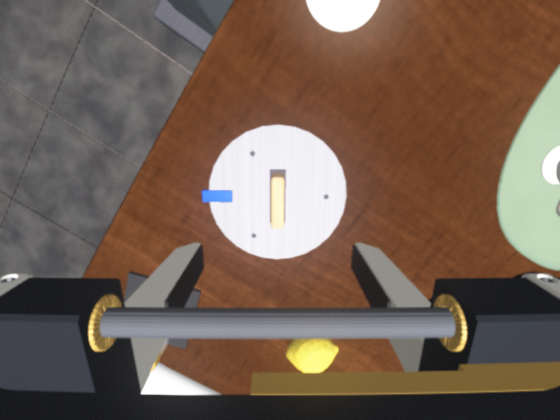

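The wrist view confirms it: grip at (277,203), pointer at (217,196), bar aligned with the fingers. Going down to grasp.

Emit:
carry_out([
  [0,0,0.028,0,0,0,1],
  [0,0,0.028,0,0,0,1],
  [0,0,0.028,0,0,0,1],
  [0,0,0.028,0,0,0,1],
  [0,0,0.028,0,0,0,1],
  [0,0,0.028,0,0,0,1],
  [0,0,0.028,0,0,0,1],
  [0,0,0.028,0,0,0,1],
  [0,0,0.021,0,0,0,1],
  [0,0,0,0,0,0,1],
])

```text
t: 3.48
tcp_pos: [438.4, -297.3, 28.4]
tcp_rot: [-3.14, -0.005, 2.171]
wrist_force: [-0.2, -0.0, -0.6]
finger_gap: 93.0
gripper_force: 0.0
```

Emit:
carry_out([
  [0,0,0.005,0,0,0,-1],
  [0,0,0,0,0,0,-1],
  [0,0,0,0,0,0,-1],
  [0,0,0,0,0,0,-1],
  [0,0,0,0,0,0,-1],
  [0,0,0,0,0,0,-1],
  [0,0,0,0,0,0,-1],
  [0,0,0,0,0,0,-1],
  [0,0,0,0,0,0,-1],
  [0,0,0,0,0,0,-1],
])

```text
t: 4.32
tcp_pos: [440.2, -298.7, 28.4]
tcp_rot: [-3.142, -0.0, 2.172]
wrist_force: [-0.3, -0.7, 0.5]
finger_gap: 30.6
gripper_force: 0.0
```

Emit:
carry_out([
  [0,0,0,0,0,0,-1],
  [0,0,0,0,0,0,-1],
  [0,0,0,0,0,0,-1],
  [0,0,0,0,0,0,-1],
  [0,0,0,0,0,0,-1],
  [0,0,0,0,0,0,-1],
  [0,0,0,0,0,0,-1],
  [0,0,-0.003,0,0,0,-1],
  [0,0,-0.006,0,0,0,-1],
  [0,0,-0.01,0,0,0,-1],
])

```text
t: 5.15
tcp_pos: [439.5, -298.1, 39.2]
tcp_rot: [-3.141, -0.002, 2.172]
wrist_force: [-0.3, 0.2, -3.8]
finger_gap: 13.8
gripper_force: 30.0
```

Emit:
carry_out([
  [0,0,-0.018,0,0,0,-1],
  [0,0,-0.018,0,0,0,-1],
  [0,0,-0.018,0,0,0,-1],
  [0,0,-0.018,0,0,0,-1],
  [0,0,-0.018,0,0,0,-1],
  [0,0,-0.018,0,0,0,-1],
  [0,0,-0.018,0,0,0,-1],
  [0,0,-0.018,0,0,0,-1],
  [0,0,-0.004,0,0,0,-1],
  [0,0,0,0,0,0,-1],
])

```text
t: 5.98
tcp_pos: [441.0, -299.3, 130.1]
tcp_rot: [3.141, 0.002, 2.172]
wrist_force: [0.0, 0.5, -4.0]
finger_gap: 13.7
gripper_force: 30.0
```

Run:
```python
from h import *
o=sensors.get_obs(); print(o['t'],o['tcp_pos'],np.degrees(o['tcp_rot']),o['finger_gap'],o['wrist_force'])
C=cam('wrist'); im=cams.capture('wrist'); cv2.imwrite('pics/w2.png',im)
g=cv2.cvtColor(im,cv2.COLOR_BGR2HSV); ys,xs=np.nonzero(cv2.inRange(g,(100,150,80),(130,255,255))); k=(ys<330)&(xs<330)
print('pointer px',xs[k].mean(),ys[k].mean())
p=pix2w(C,(xs[k].mean(),ys[k].mean()),o['tcp_pos'][2]-28.4+23)[0]; d=p[:2]-o['tcp_pos'][:2]; print(np.degrees(np.arctan2(d[1],d[0])),np.hypot(*d))
# move: to scale
psi=o['tcp_rot'][2]; D=np.array([458.7,115.8])-o['tcp_pos'][:2]; print('toolxy',D@[np.cos(psi),np.sin(psi)],D@[np.sin(psi),-np.cos(psi)])
```

```text
5.9833 [ 440.97920416 -299.34754225  130.10228523] [1.79963385e+02 1.30271657e-01 1.24463555e+02] 13.722205531187038 [ 9.66483374e-04  4.63019069e-01 -4.00675828e+00]
pointer px 169.77341389728096 252.84189325276938
-145.05128755941192 69.59661004290982
toolxy 332.25558655541715 249.53503490316388
```

View pics/w2.png

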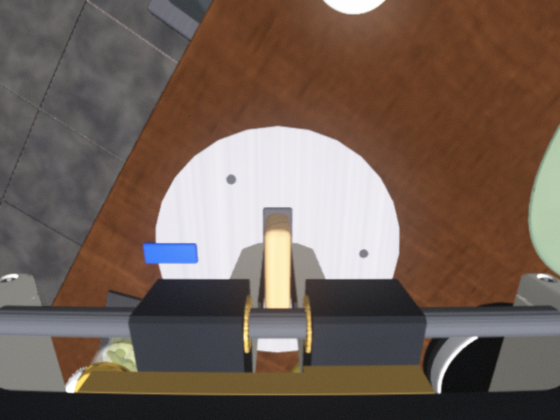

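Plate is held level, bar between the fingers at (278,260), pointer at (170,253). Carrying it over the scale and turning to match.

Emit:
carry_out([
  [0.017,0.013,0,0,0,0,-1],
  [0.034,0.0255,0,0,0,0,-1],
  [0.034,0.0255,0,0,0,0,-1],
  [0.034,0.0255,0,0,0,0,-1],
  [0.034,0.0255,0,0,0,0,-1],
  [0.034,0.0255,0,0,0,0,-1],
  [0.034,0.0255,0,0,0,0,-1],
  [0.034,0.0255,0,0,0,0,-1],
  [0.034,0.0255,0,0,0,0,-1],
  [0.034,0.0255,0,0,0,0,-1],
])

```text
t: 6.87
tcp_pos: [449.5, -54.6, 127.6]
tcp_rot: [-3.141, -0.002, 2.172]
wrist_force: [0.1, -0.5, -3.6]
finger_gap: 14.2
gripper_force: 30.0
```

Emit:
carry_out([
  [0.034,0.0255,0,0,0,0,-1],
  [0.034,0.0255,0,0,0,0,-1],
  [0.034,0.0255,0,0,0,0,-1],
  [0.034,0.0255,0,0,0,0,-1],
  [0.034,0.0255,0,0,0,0,-1],
  [0.034,0.0255,0,0,0,0,-1],
  [0.0268,0.0204,0,0,0,0,-1],
  [0,0,0,0,0,0.02,-1],
  [0,0,0,0,0,0.02,-1],
  [0,0,0,0,0,0.02,-1],
])

```text
t: 7.7
tcp_pos: [456.6, 117.4, 127.5]
tcp_rot: [-3.14, -0.001, 1.982]
wrist_force: [-0.1, 0.3, -2.9]
finger_gap: 13.7
gripper_force: 30.0
```

Emit:
carry_out([
  [0,0,0,0,0,0.02,-1],
  [0,0,0,0,0,0.02,-1],
  [0,0,0,0,0,0.0133,-1],
  [0,0,0,0,0,0,-1],
  [0,0,0,0,0,0,-1],
  [0,0,0,0,0,0,-1],
  [0,0,0,0,0,0,-1],
  [0,0,0,0,0,0,-1],
  [0,0,0,0,0,0,-1],
  [0,0,0,0,0,0,-1],
])

```text
t: 8.53
tcp_pos: [458.0, 116.4, 128.6]
tcp_rot: [-3.142, -0.0, 1.817]
wrist_force: [-0.2, 0.3, -3.8]
finger_gap: 13.4
gripper_force: 30.0
```

Run:
```python
from h import *
o=sensors.get_obs(); print(o['t'],o['tcp_pos'],np.degrees(o['tcp_rot']),o['finger_gap'],o['wrist_force'])
C=cam('wrist'); im=cams.capture('wrist'); t=cams.capture('top')
zt=o['tcp_pos'][2]-3.4; c=o['tcp_pos'][:2]; a=np.radians(np.arange(0,360,3)); s=np.c_[np.cos(a),np.sin(a)]
def draw(im,C):
    out=im.copy()
    for r,z,cc,col in((78,zt,c,(0,255,0)),(92,20,np.array([458.7,115.8]),(0,0,255))):
        for u in w2pix(C,np.c_[cc+r*s,np.full(len(s),z)]):
            if abs(u).max()<900: cv2.circle(out,tuple(int(v) for v in u),0,col,-1)
    return out
cv2.imwrite('pics/t3.png',np.hstack([cv2.resize(draw(t,cam('top'))[120:260,180:340],(400,350)),cv2.resize(draw(im,C)[0:360],(400,350))]))
```

```text
8.5333 [457.98530968 116.38034943 128.63686904] [-1.79999778e+02 -6.66138117e-04  1.04078326e+02] 13.405625290578136 [-0.16885659  0.297376   -3.80531131]
```

View pics/t3.png

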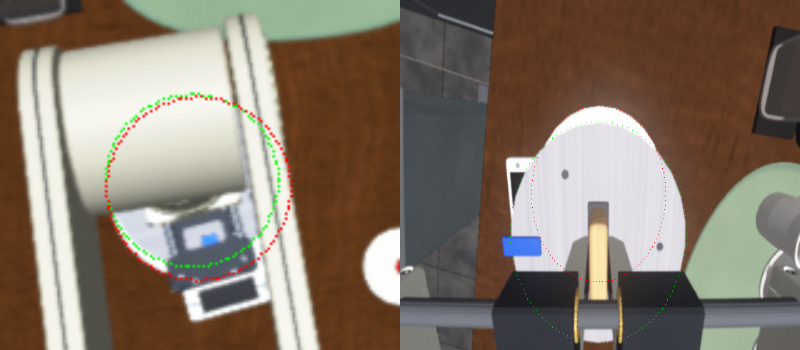

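The overlay fits: the plate rim matches the green circle, and the scale's visible rim and display line up with the red estimate. Lowering it now.

Emit:
carry_out([
  [0,0,0.014,0,0,0,-1],
  [0,0,0.014,0,0,0,-1],
  [0,0,0.014,0,0,0,-1],
  [0,0,0.014,0,0,0,-1],
  [0,0,0.014,0,0,0,-1],
  [0,0,0.014,0,0,0,-1],
  [0,0,0.014,0,0,0,-1],
  [0,0,0.01,0,0,0,-1],
  [0,0,0,0,0,0,-1],
  [0,0,0,0,0,0,-1],
])

```text
t: 9.47
tcp_pos: [457.6, 116.4, 63.4]
tcp_rot: [-3.141, -0.0, 1.816]
wrist_force: [-0.3, -0.2, -2.4]
finger_gap: 13.8
gripper_force: 30.0
```

Emit:
carry_out([
  [0,0,0.001,0,0,0,-1],
  [0,0,0.001,0,0,0,-1],
  [0,0,0.001,0,0,0,-1],
  [0,0,0.001,0,0,0,-1],
  [0,0,0.001,0,0,0,-1],
  [0,0,0.001,0,0,0,-1],
  [0,0,0.001,0,0,0,-1],
  [0,0,0,0,0,0,-1],
  [0,0,0,0,0,0,-1],
  [0,0,0,0,0,0,-1],
])

```text
t: 10.3
tcp_pos: [458.0, 116.4, 59.6]
tcp_rot: [-3.142, -0.0, 1.816]
wrist_force: [-0.5, 0.9, -4.6]
finger_gap: 13.8
gripper_force: 30.0
```

Emit:
carry_out([
  [0,0,0.001,0,0,0,-1],
  [0,0,0.001,0,0,0,-1],
  [0,0,0.001,0,0,0,-1],
  [0,0,0.001,0,0,0,-1],
  [0,0,0.001,0,0,0,-1],
  [0,0,0,0,0,0,-1],
  [0,0,0,0,0,0,-1],
  [0,0,0,0,0,0,-1],
  [0,0,0,0,0,0,-1],
  [0,0,0,0,0,0,-1],
])

```text
t: 11.13
tcp_pos: [458.0, 116.4, 56.6]
tcp_rot: [3.142, -0.0, 1.816]
wrist_force: [-0.3, 1.1, -3.0]
finger_gap: 13.7
gripper_force: 30.0
```

Emit:
carry_out([
  [0,0,0.001,0,0,0,-1],
  [0,0,0.001,0,0,0,-1],
  [0,0,0.001,0,0,0,-1],
  [0,0,0,0,0,0,-1],
  [0,0,0,0,0,0,-1],
  [0,0,0,0,0,0,-1],
  [0,0,0,0,0,0,-1],
  [0,0,0,0,0,0,-1],
  [0,0,0,0,0,0,-1],
  [0,0,0,0,0,0,-1],
])

```text
t: 11.97
tcp_pos: [458.4, 116.5, 55.1]
tcp_rot: [3.141, -0.0, 1.816]
wrist_force: [3.3, 1.4, -1.7]
finger_gap: 14.0
gripper_force: 30.0
```

Emit:
carry_out([
  [0,0,0.001,0,0,0,-1],
  [0,0,0.001,0,0,0,-1],
  [0,0,0.001,0,0,0,-1],
  [0,0,0,0,0,0,-1],
  [0,0,0,0,0,0,-1],
  [0,0,0,0,0,0,-1],
  [0,0,0,0,0,0,-1],
  [0,0,0,0,0,0,-1],
  [0,0,0,0,0,0,-1],
  [0,0,0,0,0,0,-1],
])

```text
t: 12.8
tcp_pos: [459.5, 116.7, 54.1]
tcp_rot: [3.138, 0.0, 1.816]
wrist_force: [4.3, 2.8, 3.7]
finger_gap: 14.0
gripper_force: 30.0
```

Emit:
carry_out([
  [0,0,0.001,0,0,0,-1],
  [0,0,0.001,0,0,0,-1],
  [0,0,0.001,0,0,0,-1],
  [0,0,0,0,0,0,-1],
  [0,0,0,0,0,0,-1],
  [0,0,0,0,0,0,-1],
  [0,0,0,0,0,0,-1],
  [0,0,0,0,0,0,-1],
  [0,0,0,0,0,0,-1],
  [0,0,0,0,0,0,-1],
])

```text
t: 13.63
tcp_pos: [459.8, 116.9, 53.7]
tcp_rot: [3.138, 0.0, 1.817]
wrist_force: [-0.4, 2.0, 18.2]
finger_gap: 13.8
gripper_force: 30.0
```

Emit:
carry_out([
  [0,0,0.001,0,0,0,-1],
  [0,0,0.001,0,0,0,-1],
  [0,0,0,0,0,0,-1],
  [0,0,0,0,0,0,-1],
  [0,0,0,0,0,0,-1],
  [0,0,0,0,0,0,-1],
  [0,0,0,0,0,0,-1],
  [0,0,0,0,0,0,-1],
  [0,0,0,0,0,0,-1],
  [0,0,0,0,0,0,-1],
])

```text
t: 14.47
tcp_pos: [459.9, 116.9, 53.6]
tcp_rot: [3.138, 0.0, 1.817]
wrist_force: [-7.2, 0.3, 27.5]
finger_gap: 14.1
gripper_force: 30.0
```

Emit:
carry_out([
  [0,0,-0.002,0,0,0,-1],
  [0,0,-0.002,0,0,0,-1],
  [0,0,-0.002,0,0,0,-1],
  [0,0,0,0,0,0,-1],
  [0,0,0,0,0,0,-1],
  [0,0,0,0,0,0,-1],
  [0,0,0,0,0,0,-0.5],
  [0,0,0,0,0,0,-0.5],
  [0,0,0,0,0,0,-0.5],
  [0,0,0,0,0,0,-0.5],
])

```text
t: 15.3
tcp_pos: [456.8, 116.1, 52.7]
tcp_rot: [-3.139, -0.0, 1.816]
wrist_force: [0.4, -0.0, 0.0]
finger_gap: 23.2
gripper_force: 0.0
```

Emit:
carry_out([
  [0,0,0,0,0,0,0],
  [0,0,0,0,0,0,0],
  [0,0,0,0,0,0,0],
  [0,0,-0.01,0,0,0,0],
  [0,0,-0.02,0,0,0,0],
  [0,0,-0.03,0,0,0,0],
  [0,0,-0.04,0,0,0,0],
  [0,0,-0.04,0,0,0,0],
  [0,0,-0.04,0,0,0,0],
  [0,0,0,0,0,0,0],
])

```text
t: 16.13
tcp_pos: [461.3, 116.9, 168.6]
tcp_rot: [3.132, 0.001, 1.816]
wrist_force: [1.0, 0.3, 0.2]
finger_gap: 46.9
gripper_force: 0.0
```

Emit:
carry_out([
  [0,-0.05,0,0,0,0,0],
  [0,-0.05,0,0,0,0,0],
  [0,0,0,0,0,0,0],
  [0,0,0,0,0,0,0],
  [0,0,0,0,0,0,0],
  [0,0,0,0,0,0,0],
  [0,0,0,0,0,0,0],
  [0,0,0,0,0,0,0],
  [0,0,0,0,0,0,0],
  [0,0,0,0,0,0,0],
])

```text
t: 16.97
tcp_pos: [400.0, 101.9, 161.5]
tcp_rot: [-3.141, -0.0, 1.816]
wrist_force: [-0.3, -0.3, -0.3]
finger_gap: 46.7
gripper_force: 0.0
```

Run:
```python
from h import *
o=sensors.get_obs(); print(o['t'],o['tcp_pos'],np.degrees(o['tcp_rot']),o['wrist_force'])
C=cam('wrist'); im=cams.capture('wrist'); s=cams.capture('side')
cv2.imwrite('pics/w5.png',np.hstack([cv2.resize(im,(400,300)),cv2.resize(s[185:260,190:290],(400,300),interpolation=cv2.INTER_CUBIC)]))
cv2.imwrite('pics/raw5.png',im)
g=cv2.cvtColor(im,cv2.COLOR_BGR2HSV); ys,xs=np.nonzero(cv2.inRange(g,(100,150,80),(130,255,255)))
print(len(xs),xs.mean(),ys.mean())
a=np.radians(14.1); c=np.array([459,116,25.7])
f=lambda x,y,z:c+[x*np.cos(a)-y*np.sin(a),x*np.sin(a)+y*np.cos(a),z]
print('pred pointer',w2pix(C,[f(-70,0,25)]),w2pix(C,[f(-70,0,27.3)]),'grip ends',w2pix(C,[f(0,-28,59),f(0,28,59)]))
```

```text
16.9667 [399.95768662 101.86324771 161.52235445] [-1.79974466e+02 -4.15396988e-03  1.04069675e+02] [-0.29538226 -0.34101575 -0.29299453]
92 266.44565217391306 209.30434782608697
pred pointer [[268.13254594 207.10339759]] [[268.06040702 207.75762842]] grip ends [[344.61039116 247.23273305]
 [348.94032068 186.57877634]]
```

View pics/w5.png

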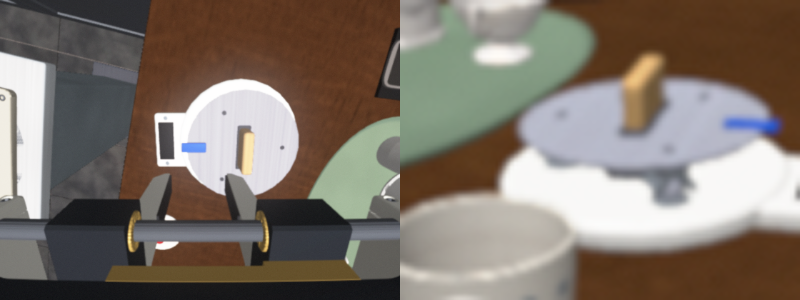

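Wrist view: the plate is on the scale with the pointer (266,209 px) towards the display. The side crop shows the disc above the balls, so I'll fit the rim in these pictures to check height and tilt.

Run:
```python
from h import *
from scipy.optimize import least_squares
from scipy.spatial import cKDTree
np.set_printoptions(precision=2,suppress=True)
S=cams.capture('side'); Wi=cv2.imread('pics/raw5.png'); CS=cam('side'); CW=cam('wrist')
a=np.radians(np.arange(0,360,1)); circ=np.c_[np.cos(a),np.sin(a),0*a]*78
def model(p,C): return w2pix(C,circ@R.from_euler('xy',p[3:5]/10).as_matrix().T+p[:3])
def edges(im,C,p0):
    g=cv2.GaussianBlur(cv2.cvtColor(im,cv2.COLOR_BGR2HSV)[:,:,1],(3,3),0).astype(float)  # saturation: steel vs white/wood
    g2=cv2.GaussianBlur(im[:,:,2],(3,3),0).astype(float)
    m=model(p0,C); c=m.mean(0); out=[]
    for u in m[::4]:
        d=(u-c)/np.linalg.norm(u-c); t=np.arange(-6,6.1,.25)
        q=(u+t[:,None]*d).astype(np.float32)
        v=cv2.remap(g2.astype(np.float32),q[:,0],q[:,1],cv2.INTER_LINEAR)[:,0]
        gr=np.abs(np.gradient(v)); k=gr.argmax()
        if gr[k]>3: out.append(q[k])
    return np.array(out)
p=np.array([459.,116,50.7,0,0])
for it in range(3):
    ES,EW=edges(S,CS,p),edges(Wi,CW,p)
    def res(x):
        return np.r_[cKDTree(model(x[:5],CS)).query(ES+x[5:7])[0]*1, cKDTree(model(x[:5],CW)).query(EW)[0], x[5:7]/1.5]
    r=least_squares(res,np.r_[p,0,0],loss='soft_l1',f_scale=.5,diff_step=1e-4,x_scale=[1,1,1,.1,.1,1,1])
    p=r.x[:5]; print(r.x,'tilt deg',np.degrees(p[3:5]/10),r.cost,len(ES),len(EW))
out=cv2.resize(S[185:265,190:310],None,fx=6,fy=6,interpolation=cv2.INTER_CUBIC)
for tgt,col in((np.array([459.8,116.9,50.7,0,0]),(0,0,255)),):
    for u in model(tgt,CS)[::3]:
        cv2.circle(out,tuple(int(v) for v in (u-[190,185])*6+3),1,col,-1)
cv2.imwrite('pics/s6.png',out)
```

```text
[456.13 120.5   54.32  -0.37  -0.05   0.49  -0.93] tilt deg [-2.1  -0.26] 46.57875751341286 89 52
[452.18 123.6   60.43  -0.4   -0.1    1.01  -2.71] tilt deg [-2.29 -0.57] 53.1645064342969 90 58
[448.96 126.09  63.46  -0.46  -0.18   1.76  -3.52] tilt deg [-2.62 -1.05] 68.95455292516034 90 74
```

View pics/s6.png

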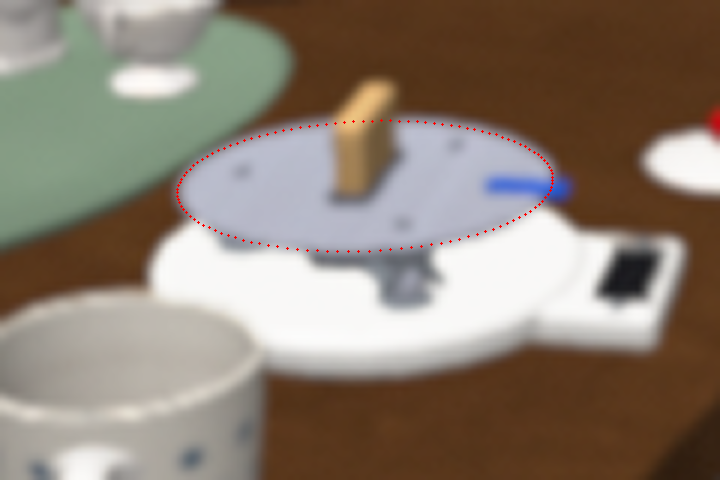

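The home-pose rim overlay fits the side view to within about 1 px. To confirm it's fully home, I'll press the bar's top with closed fingers; it should meet at z ≈ 84.7.

Emit:
carry_out([
  [0,0.05,0,0,0,0,-1],
  [0,0.05,0,0,0,0,-1],
  [0,0,0,0,0,0,-1],
  [0,0,0,0,0,0,-1],
  [0,0,0,0,0,0,-1],
  [0,0,0,0,0,0,-1],
  [0,0,0,0,0,0,-1],
  [0,0,0,0,0,0,-1],
  [0,0,0,0,0,0,-1],
  [0,0,0,0,0,0,-1],
])

```text
t: 17.95
tcp_pos: [457.9, 116.4, 162.0]
tcp_rot: [3.141, 0.0, 1.816]
wrist_force: [-0.5, 0.7, -0.5]
finger_gap: 0.6
gripper_force: 0.0
```

Emit:
carry_out([
  [0,0,0.02,0,0,0,-1],
  [0,0,0.03,0,0,0,-1],
  [0,0,0.03,0,0,0,-1],
  [0,0,0.02,0,0,0,-1],
  [0,0,0.015,0,0,0,-1],
  [0,0,0.005,0,0,0,-1],
  [0,0,0,0,0,0,-1],
  [0,0,0,0,0,0,-1],
  [0,0,0,0,0,0,-1],
  [0,0,0,0,0,0,-1],
])

```text
t: 18.78
tcp_pos: [458.8, 116.5, 90.7]
tcp_rot: [3.14, 0.0, 1.816]
wrist_force: [0.0, -0.6, 0.5]
finger_gap: 0.7
gripper_force: 0.0
```

Emit:
carry_out([
  [0,0,0.001,0,0,0,-1],
  [0,0,0.001,0,0,0,-1],
  [0,0,0.001,0,0,0,-1],
  [0,0,0.001,0,0,0,-1],
  [0,0,0.001,0,0,0,-1],
  [0,0,0.001,0,0,0,-1],
  [0,0,0,0,0,0,-1],
  [0,0,0,0,0,0,-1],
  [0,0,0,0,0,0,-1],
  [0,0,0,0,0,0,-1],
])

```text
t: 19.62
tcp_pos: [458.0, 116.4, 86.1]
tcp_rot: [3.142, -0.0, 1.816]
wrist_force: [0.7, 0.1, -0.1]
finger_gap: 0.3
gripper_force: 0.0
```

Emit:
carry_out([
  [0,0,0.001,0,0,0,-1],
  [0,0,0.001,0,0,0,-1],
  [0,0,0.001,0,0,0,-1],
  [0,0,0.001,0,0,0,-1],
  [0,0,0.001,0,0,0,-1],
  [0,0,0,0,0,0,-1],
  [0,0,0,0,0,0,-1],
  [0,0,0,0,0,0,-1],
  [0,0,0,0,0,0,-1],
  [0,0,0,0,0,0,-1],
])

```text
t: 20.45
tcp_pos: [458.4, 116.4, 84.5]
tcp_rot: [3.141, 0.0, 1.816]
wrist_force: [-5.6, -1.2, 13.8]
finger_gap: 0.6
gripper_force: 6.9
```

Emit:
carry_out([
  [0,0,0.001,0,0,0,-1],
  [0,0,0.001,0,0,0,-1],
  [0,0,0,0,0,0,-1],
  [0,0,0,0,0,0,-1],
  [0,0,0,0,0,0,-1],
  [0,0,0,0,0,0,-1],
  [0,0,0,0,0,0,-1],
  [0,0,0,0,0,0,-1],
  [0,0,0,0,0,0,-1],
  [0,0,0,0,0,0,-1],
])

```text
t: 21.28
tcp_pos: [458.5, 116.5, 84.4]
tcp_rot: [3.141, 0.0, 1.817]
wrist_force: [-10.9, -2.0, 23.2]
finger_gap: 0.6
gripper_force: 11.8
```

Contact came at 84.5 mm and was stiff, so the plate is fully home. Retreating.

Emit:
carry_out([
  [0,0,-0.004,0,0,0,-1],
  [0,0,-0.01,0,0,0,-1],
  [0,0,-0.02,0,0,0,-1],
  [0,0,-0.03,0,0,0,-1],
  [0,0,-0.04,0,0,0,-1],
  [0,0,-0.04,0,0,0,-1],
  [0,0,0,0,0,0,-1],
  [0,0,0,0,0,0,-1],
  [0,0,0,0,0,0,-1],
  [0,0,0,0,0,0,-1],
])

```text
t: 22.12
tcp_pos: [457.2, 116.3, 167.2]
tcp_rot: [-3.14, -0.0, 1.816]
wrist_force: [0.7, -0.3, -0.6]
finger_gap: 0.5
gripper_force: 0.0
```

Run:
```python
from h import *
s=cams.capture('side'); r=cv2.imread('pics/side0.png')
d=cv2.absdiff(s,r).max(2); print('lid diff',d[200:220,296:328].max(),'mug diff',d[240:295,188:235].max())
o=sensors.get_obs(); print(o['tcp_pos'],o['wrist_force'])
out=cv2.resize(s[185:265,190:340],None,fx=5,fy=5,interpolation=cv2.INTER_CUBIC); cv2.imwrite('pics/f.png',out)
```

```text
lid diff 5 mug diff 5
[457.09234621 116.29162175 166.95653218] [-0.58490445  0.41841481  0.38946971]
```

View pics/f.png

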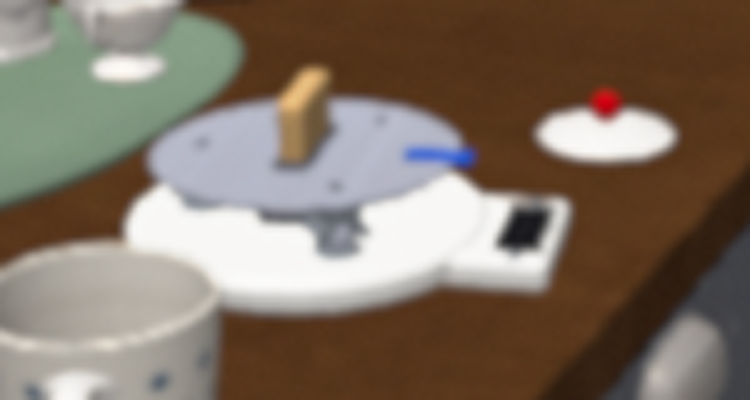

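The plate is seated level, its pointer (crop 440,156) towards the display (525,228). The lid and mug are unmoved and the gripper is clear.

```bash
python3 -c "
from cell import sign_off; print(sign_off())"
```

```text
the job is handed in; nothing more can be done
None
```

I put the weighing plate back on the scale with its pointer towards the display, pressed it home (the grip bar's top measured 84.5 mm up, against 84.7 expected), let go of it, left the lid and mug unmoved, and handed the job in at about 22 s.

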